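# Clamp the ball valve in the capstan vice

### The arm

A 6-joint arm with a two-finger parallel gripper is mounted at the origin on the work surface. World frame = base frame: x ahead of the robot, y to its left, z up, the work surface at z = 0. Lengths are in m, angles in rad, forces in N, time in s.
With the tool pointing down it reaches from about 0.25 to 0.775 m from the base axis. Payload 4 kg.
Tool frame: the origin (TCP) lies midway between the tips of the shut fingers; the grasp point (between the pads) lies 19 mm behind it; z points along the fingers, x is the direction in which the jaws open and shut, and the axes are right-handed (so a half turn about z gives the same grasp; the last joint's range is limited). The gripper opens to 94 mm and grips with 3 to 60 N. Pads are 16 mm wide; open, the fingers measure 119 mm over their backs; the gripper's body (75 mm by 177 mm) begins 78 mm behind the grasp point.
Start: joints at [-1.365, 0.087, 1.371, -0, 1.684, -0.103], TCP at [0.167, -0.524, 0.179] pointing down, gripper open.
Joint ranges: [-3.1, 3.1], [-0.76, 2.03], [0.27, 2.55], [-1.08, 4.22], [0.17, 2.65], [-2.57, 2.57]. Speed limits (rad/s): [2.79, 2.79, 3.14, 3.14, 3.14, 3.14].

### API

Orientations are given as [roll, pitch, yaw] about the fixed x, y, z axes, in that order (R = Rz(yaw) Ry(pitch) Rx(roll)).
In Python, from bench import robot, eyes, close_job gives the robot as it stands.
- The arm moves only by the shell command python3 -m jog 'ROWS'. ROWS is JSON, a list of rows, each a list of 3 entries, a list of its own where there are three numbers: the turn, a rotation vector about the tool's x, y, z in degrees, then the shift along the tool's x, y, z in mm, then the closure, from -1 (fully open) to 1 (shut). In form: [[[wx, wy, wz], [x, y, z], claw], ...]. A call has 1 to 5 rows; each row is the pose to reach, as a shift and turn from the pose commanded when the call began, along the tool's axes at that moment; what a row does not reach only later rows make up. A row lasts 1/10 s, in which the tool goes at most 50 mm and 8.59 degrees, less where a joint would pass 70% of its speed; a pose out of reach is approached as far as the arm can. A call with a gripper value outside its range is refused whole. The fingers move at their own pace and stop on an object; the grip force is fixed at half the most. Time passes only in rows, so rows that repeat a pose let the fingers close. It gives the time, the measured TCP pose, the force and the opening at its end, in the units of the state.
- robot.get_obs(): the state, without advancing time (a new reading comes with each control period).
- eyes.snapshot(name): name is "side" or "top" or "wrist"; returns (picture, depth): 420x560x3 uint8, red, green, blue; 420x560 float32, m along the optical axis (not along the pixel's ray), 0 where there is no reading.
- eyes.camera_params(name): a dict with "mtx" (3x3 intrinsics, pixels), "k1" (the pictures are not rectified: a ray, as slopes to the right and down, at radius r is drawn at 1 + k1 r^2 times it, then the intrinsics apply), "world_to_cam" (4x4, takes a point from world to camera coordinates). Camera axes: x right, y up, looking along -z (the intrinsics and any distortion apply to the point x, -y, -z); pixel columns grow to the right and rows downward; lengths in m; the calibration is good to about 2 mm. A picture is of the moment at which its call begins: read the wrist's pose just before it. camera_params takes no time and is no camera call; for the wrist camera it gives the pose at the moment of the call.
- close_job(): hands the job in, once; it reports no verdict.
The state is a dict: "time": time; "joint_positions": joint angles; "qvel": joint speeds; "joint_torque": joint torques, N m; "tool_pos": TCP position; "ee_rot": TCP orientation; "wrist_force": force on the tool from outside, world axes, zero at the start; "wrist_torque": the same for the moment, N m; "width": finger opening in m.
Only numpy, scipy, OpenCV 4.12 (cv2) and the standard library are available. Lean on these libraries where they do the work, as an engineer would, in place of code of your own. Each camera call takes 0.05 s, during which the arm holds its last target. There are 200 camera calls.

### The job

Stand the loose grey ball valve on the bed of the capstan vice, between the jaws and lengthwise along the clamping direction, and let go of it. Then wind the spoked capstan clockwise (seen from above), pushing one spoke after another, until the jaw grips the valve firmly with about 25 N without crushing it, and leave it clamped. Move the jaw only by the capstan's spokes, push the spokes gently (never over 25 N), and leave the cup, the handle and the nuts where they are.

Things in the scene. Friction and masses are not known exactly. Their poses are not given: they have to be found in the camera images.
- vice: Grey bench vice bolted to the worktop: base plate 150 (x) x 440 (y) x 20 mm high; origin at the centre of its underside, z up, y along the clamping direction. Bed and anvil (fixed jaw) at the -y end, hub of the capstan at x = 0, y = +120 mm, moving jaw between. Two rails, tops 50 mm over the worktop, run at x = +-55 mm for y = -30 to 210 mm.
- vice_bed (a point): Point on the flat bed (70 mm wide, top 40 mm over the worktop) at vice x = 0, y = -92.5 mm, axes as the vice. The anvil, 60 mm wide, stands 45 mm above the bed: its face is nominally 77.5 mm from here towards -y, but was set by hand anywhere within 8 mm of that. Where it is set is not reported, so the moment of gripping must be felt.
- carriage: Carriage of the moving jaw, axes as the vice, top 82 mm over the worktop. The capstan drives it by a rack: 15 mm towards -y of the vice per radian clockwise. When wide open its origin coincides with the vice's; it starts 3 to 16.5 mm nearer the anvil.
- jaw_rest (a point): Point on the carriage where the face of the moving jaw rests when unloaded (64 mm over the worktop, axes as the vice). Wide open it is 155 mm from the anvil's nominal face. The jaw is a steel pad 56 mm wide, top 81 mm over the worktop, on springs that let it yield towards the carriage: 8 N of grip per mm, or roughly 100 N per radian of the capstan. This point does not show the yielding.
- capstan: Capstan on an upright axis: hub 44 mm in diameter, four straight steel spokes of 14 mm diameter at right angles, reaching 107 mm out. Origin on the axis at the spokes' mid height, 135 mm over the worktop; x and y lie along spokes, z up. 40 mm is free beneath the spokes. Clockwise from above closes the jaw; it starts near its open stop and closes on the valve after 2 to 4.1 rad.
- spoke_end (a point): Point 100 mm out along one spoke. The capstan stays by friction where it is left. Turning it freely takes 0.53 N m (7 N of push at 75 mm from the axis); each newton of grip adds 0.015 N m, so 15 N of grip is felt as 0.75, 25 N as 0.9 and 35 N as 1.05 N m (10, 12 and 14 N at 75 mm). Felt so only while it turns: at rest friction hides it. Over 35 N it slips back.
- valve: Loose grey PVC ball valve, handle off, 100 mm long along its y; middle block 40 (x) x 44 (y) x 48 mm high on a flat foot, round end sockets of 40 mm diameter with flat ends, axis 24 mm up; white stem 14 mm thick on top, up to 60 mm. Origin at the centre of the underside, z up. 0.2 to 0.35 kg. Either end may face the anvil. The jaw slides it along the bed. A grip over 40 N crushes it.
- filter_cup: White nylon filter cup, 60 mm across, 60 mm high; origin at the centre of its underside. Leave alone.
- valve_handle: Red plastic valve handle lying flat, 100 mm by 20 mm lever with a 32 mm hub, 18 mm high, origin at the underside. Leave alone.
- nut_a: Brass compression nut, 30 mm across, 18 mm high; origin at the centre of the underside. Leave alone.
- nut_b: Brass compression nut like nut_a. Leave alone.
There are look-alikes about, which are no part of the job. Several things have the shape of the valve; the one meant has the colours described above.

How it is judged:
On the way, in this order (a step that is already met when the one before it is completed fails the run):
1. the valve stands on the bed between the jaws, lengthwise, released and not yet gripped (x of valve in the frame of vice_bed between -0.02 and 0.02 m and y of valve in the frame of vice_bed between -0.06 and 0.06 m and z of valve in the frame of vice_bed between -0.005 and 0.006 m and angle between valve's own z axis and vertical below 0.12 rad and angle between the y axis of valve and the y axis of vice_bed, either way round below 0.17 rad and contact force between the fingers and valve below 0.2 N and contact force between carriage and valve below 3 N), for 0.3 s.
2. the jaw grips the valve with at least 15 N (contact force between carriage and valve above 15 N and x of valve in the frame of vice_bed between -0.02 and 0.02 m and y of valve in the frame of vice_bed between -0.06 and 0.06 m and z of valve in the frame of vice_bed between -0.005 and 0.006 m and angle between valve's own z axis and vertical below 0.12 rad and angle between the y axis of valve and the y axis of vice_bed, either way round below 0.17 rad and contact force between the fingers and valve below 0.2 N), for 0.3 s.
At the end, for the whole second after the job is handed in: The valve stands upright and flat on the bed (within 6 mm in height, 20 mm sideways of the middle, 0.17 rad of the clamping direction), gripped by the jaw with 15 to 35 N, capstan and valve at rest and untouched by the robot (all of step 2 and contact force between carriage and valve below 35 N and angular speed of capstan below 0.03 rad/s and linear speed of valve below 0.01 m/s and contact force between the fingers and capstan below 0.2 N).
It fails at once if the valve is crushed: the jaw grips it with over 40 N (contact force between carriage and valve above 40 N).
It fails at once if the fingers push the capstan with over 25 N (contact force between the fingers and capstan above 25 N).
It fails at once if the jaw or its carriage is pushed by the robot itself (over 6 N) (contact force between any of the fingers, the arm and carriage above 6 N).
It fails at once if the cup, the handle or a nut is moved by more than 30 mm (distance of any of filter_cup, valve_handle, nut_a, nut_b from where it was at the start of the episode above 0.03 m).
It also fails if it takes over 72 s, if anything falls off the work surface, if the arm or the gripper's body presses on something with over 40 N, if the wrist force passes 120 N, or if a joint passes its speed limit or range.

## Working session

There is one attempt and no reset: what is moved stays moved. The work goes in short steps, Python scripts to look and compute and a shell command to move; the robot and the scene stay as the last step left them, time stands still between calls to the robot, and variables do not carry over. Pictures are saved under pics/ and viewed, about 8 in all and at most 12, crops included, and the job is handed in when it is done.

```bash
mkdir -p pics; ls; cat > h.py <<'E'
import numpy as np,cv2,json
from bench import robot,eyes
def snap(n,f):
    p=eyes.camera_params(n); im,d=eyes.snapshot(n)
    cv2.imwrite('pics/%s.png'%f,im[:,:,::-1]); np.savez('pics/%s.npz'%f,im=im,d=d,**{k:np.array(v) for k,v in p.items()})
    return im,d
def load(f): return np.load('pics/%s.npz'%f)
def ray(S,u,v):
    K=S['mtx'];a=(np.asarray(u,float)-K[0,2])/K[0,0];b=(np.asarray(v,float)-K[1,2])/K[1,1]
    k=float(S['k1']);x,y=a,b
    for _ in range(20):
        s=1+k*(x*x+y*y);x,y=a/s,b/s
    return np.stack([x,-y,-np.ones_like(x)],-1)
def pts(S,u,v,depth=None,z=None):
    r=ray(S,u,v);T=np.linalg.inv(S['world_to_cam']);d=r@T[:3,:3].T;o=T[:3,3]
    t=depth if depth is not None else (z-o[2])/d[...,2]
    return o+d*np.asarray(t)[...,None]
def cloud(S):
    v,u=np.mgrid[:420,:560];return pts(S,u,v,S['d'])
E
python3 - <<'E'
from h import *
snap('top','top0');snap('side','side0')
a=cv2.imread('pics/top0.png');b=cv2.imread('pics/side0.png')
for n in('top0','side0'):
    S=load(n);print(n,S['k1'],np.linalg.inv(S['world_to_cam']).round(3).tolist(),(S['d']>0).mean())
print(robot.get_obs())
E
```

```text
pics
top0 -0.0248191620337544 [[-0.014, 0.999, -0.042, 0.548], [-1.0, -0.013, 0.014, -0.099], [0.013, 0.042, 0.999, 1.085], [0.0, 0.0, 0.0, 1.0]] 0.9961181972789116
side0 0.029881622323719607 [[-0.993, 0.063, -0.098, 0.493], [-0.117, -0.515, 0.849, 0.761], [0.003, 0.855, 0.518, 0.641], [0.0, 0.0, 0.0, 1.0]] 0.995829081632653
{'time': 0.1, 'joint_positions': array([-1.36508739e+00,  8.78696740e-02,  1.37208536e+00,  3.44908817e-05,
        1.68362189e+00, -1.03122470e-01]), 'qvel': array([-0.00046099, -0.00193916, -0.0035849 ,  0.00195964, -0.00087792,
       -0.00058397]), 'joint_torque': array([ 1.55958165e-03, -3.41253912e+01, -3.03300083e+01,  7.18680024e-02,
        3.04331887e-02, -9.10778567e-05]), 'tool_pos': array([ 0.16705331, -0.52343906,  0.17763655]), 'ee_rot': array([-3.14135430e+00,  1.97019582e-03, -1.26196084e+00]), 'wrist_force': array([-0.03763959, -0.20375237,  0.26788069]), 'wrist_torque': array([ 0.00320853, -0.00193864, -0.03619336]), 'width': 0.09400507364990594}
```

View pics/top0.png

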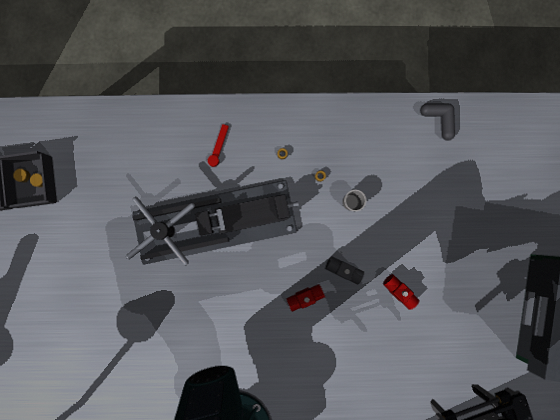

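View pics/side0.png

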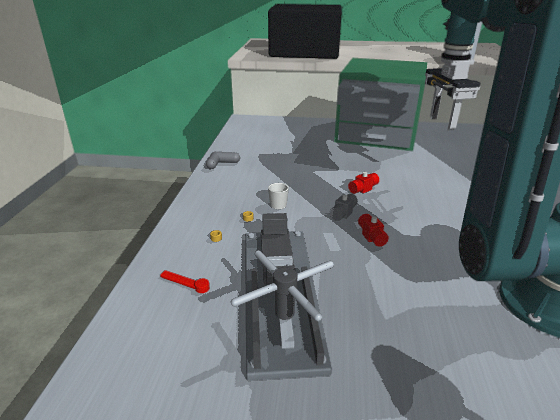

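Top view: the capstan hub is at (163,230) and the anvil at about (285,205). Valve look-alikes are a dark grey valve shape in shadow (345,270), red ones (305,297) and (400,292), and a grey elbow (440,115). My choice is the grey one at (345,270), which I'll check in a close crop while measuring.

```bash
python3 - <<'E'
from h import *
S=load('top0');P=cloud(S);im=S['im']
c=im[170:320,110:430,::-1];c=cv2.resize(c,None,fx=2.5,fy=2.5,interpolation=cv2.INTER_CUBIC)
c=np.clip(c.astype(float)*1.8,0,255).astype(np.uint8);cv2.imwrite('pics/crop1.png',c)
z=P[...,2];print('table z',np.median(z[300:340,100:200]))
def comp(m,name):
    n,l,s,_=cv2.connectedComponentsWithStats(m.astype(np.uint8));
    i=1+np.argmax(s[1:,4]);q=P[l==i];xy=q[:,:2].astype(np.float32)
    r=cv2.minAreaRect(xy*1000);print(name,s[i],q.mean(0).round(4),'rect',np.round(r[0],1),np.round(r[1],1),round(r[2],1),'zmax',q[:,2].max().round(4));return q
w=np.zeros(z.shape,bool);w[250:290,320:372]=1
q=comp(w&(z>.012),'valve');q=q[q[:,2]>.012]
u,s,vt=np.linalg.svd(q[:,:2]-q[:,:2].mean(0));print(vt[0])
st=q[q[:,2]>.052];print('stem',st.mean(0),len(st))
w[:]=0;w[170:270,120:310]=1
comp(w&(z>.012),'vice all')
q=comp(w&(z>.012)&(z<.028),'plate')
comp(w&(z>.12)&(z<.16),'capstan')
q=comp(w&(z>.072)&(z<.095),'tops')
E
```

```text
table z 0.0004530439014702736
valve [326 256  38  28 544] [ 0.4411 -0.3097  0.0472] rect [ 482.2 -227.8] [288.9  40. ] 63.5 zmax 1.0845
[0.44805637 0.89400531]
stem [ 0.44681171 -0.29818915  0.12691343] 30
vice all [ 126  180  173   85 8768] [0.576  0.0429 0.053 ] rect [572.4  37.8] [183.9 456.3] 8.0 zmax 1.0845
plate [ 170  207  127   49 1836] [ 0.5397 -0.0129  0.0204] rect [545.  -9.] [ 70.7 349.5] 12.2 zmax 0.0273
capstan [ 126  197   69   68 1062] [0.5546 0.1608 0.1438] rect [554.8 161.8] [153.  152.7] 83.5 zmax 0.1599
tops [196 211  17  24 301] [0.574  0.0636 0.0823] rect [574.   64.1] [59.3 34.6] 12.0 zmax 0.0875
```

View pics/crop1.png

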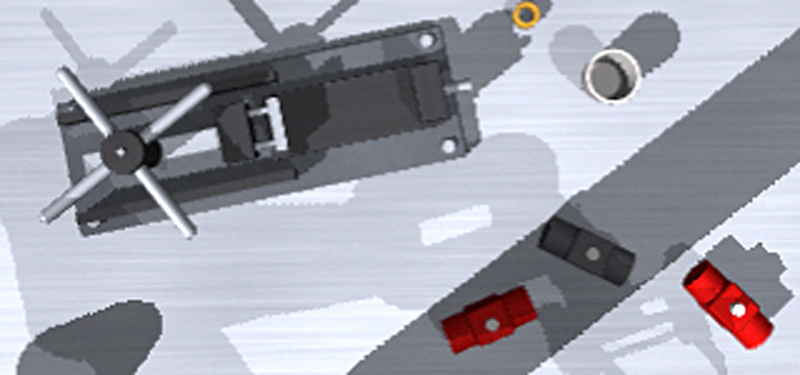

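The crop shows the grey valve shape at crop (588,248) with a pale stem at (593,254). It is the only grey one; both others are red. The vice points at about 12° to world y. Now I'll fit its frame properly.

```bash
python3 - <<'E'
from h import *
S=load('top0');P=cloud(S);ok=(S['d']>0.3);z=P[...,2]
def rect(m,name):
    m=cv2.morphologyEx((m&ok).astype(np.uint8),cv2.MORPH_OPEN,np.ones((2,2)))
    n,l,s,_=cv2.connectedComponentsWithStats(m)
    for i in np.argsort(-s[1:,4])[:3]+1:
        if s[i,4]<15: continue
        q=P[l==i];r=cv2.minAreaRect((q[:,:2]*1000).astype(np.float32))
        print(name,s[i],'rect',np.round(r[0],1),np.round(r[1],1),round(r[2],1),'z',np.median(q[:,2]).round(4),'mean',q.mean(0).round(4))
w=np.zeros(z.shape,bool);w[170:270,120:312]=1
rect(w&(z>.012)&(z<.11),'low')
rect(w&(z>.034)&(z<.044),'bed')
rect(w&(z>.078)&(z<.092),'85')
rect(w&(z>.045)&(z<.056),'rails')
w[:]=0;w[250:290,322:370]=1
rect(w&(z>.01)&(z<.07),'valve');rect(w&(z>.04)&(z<.053),'block');rect(w&(z>.052)&(z<.07),'stem')
w[:]=0;w[190:270,120:200]=1;m=w&ok&(z>.115)&(z<.17)
ys,xs=np.nonzero(m)
# spokes: angles of points >50mm from the hub
hub=P[228:233,156:162];print('hubtop z',np.median(hub[...,2]))
hc=pts(S,158.3,230.3,z=np.median(hub[...,2]));print('hub',hc)
q=P[m][:,:2];g=q-hc[:2];r=np.hypot(*g.T);a=np.degrees(np.arctan2(g[:,1],g[:,0]))
for k in range(4):
    mm=(r>40);f=np.angle(np.exp(1j*4*np.radians(a[mm])).mean())/4
b=np.degrees(f)+90*np.arange(4)
for t in b:
    e=(a-t+180)%360-180;k=(r>40)&(abs(e)<20);print('spoke',t.round(1),e[k].mean().round(2),r[k].max().round(4),np.median(P[m][k][:,2]).round(4))
# self-centre: mean of opposite line intersections
A=[];B=[]
for t in b:
    e=(a-t+180)%360-180;k=(r>40)&(abs(e)<20);n=np.array([-np.sin(np.radians(t)),np.cos(np.radians(t))]);A.append(n);B.append((q[k]@n).mean())
print('centre',np.linalg.lstsq(np.array(A),np.array(B),rcond=None)[0],B)
E
```

```text
low [ 149  181  151   76 6635] rect [581.5   8.7] [150.3 415.1] 11.0 z 0.0236 mean [ 0.5842 -0.0059  0.0416]
low [141 240  38  25 611] rect [500.8 189.8] [ 61.6 124.7] 11.2 z 0.0211 mean [0.4938 0.2004 0.0269]
low [134 211  19  34 407] rect [566.2 223.1] [89.  88.6] 0.7 z 0.0218 mean [0.5664 0.2387 0.0392]
bed [ 221  197   60   37 1328] rect [583.8 -52.2] [ 89.  166.5] 11.1 z 0.0403 mean [ 0.5941 -0.0581  0.043 ]
85 [197 212  16  24 292] rect [574.3  -7.6] [ 60.2 180.8] 2.2 z 0.0823 mean [0.5712 0.0602 0.0897]
85 [276 196  15  23 258] rect [ 593.4 -140.4] [ 52.8 111.3] 73.3 z 0.0851 mean [ 0.6111 -0.1441  0.0916]
85 [218 210   8  21  97] rect [580.6  17.4] [53.7 13.2] 5.9 z 0.0806 mean [0.5806 0.0169 0.0778]
rails [180 239  50  13 216] rect [513.8  68.9] [ 12.1 132.8] 11.1 z 0.0496 mean [0.514  0.0679 0.0424]
rails [152 205  37  12 160] rect [592.4  53.7] [315.6  42.1] 81.3 z 0.05 mean [0.6073 0.1592 0.06  ]
rails [141 250  34  11 150] rect [488.3 198.8] [12.1 98.7] 11.1 z 0.0492 mean [0.4888 0.1966 0.0427]
valve [327 257  38  28 543] rect [ 477.  -234.1] [304.8  40.9] 63.5 z 0.0442 mean [ 0.4381 -0.3129  0.0454]
block [330 260  34  23 358] rect [ 477.9 -234.6] [304.7  39.8] 62.7 z 0.0463 mean [ 0.4363 -0.3158  0.0469]
stem [345 270   5   5  22] rect [ 436.6 -315.3] [14.2 12.5] 85.7 z 0.0596 mean [ 0.437  -0.3146  0.0566]
hubtop z 0.15445276901932992
hub [0.55484471 0.16229019 0.15445277]<stdin>:24: RuntimeWarning: Mean of empty slice.
  ret = ret.dtype.type(ret / rcount)
<stdin>:27: RuntimeWarning: Mean of empty slice.
Traceback (most recent call last):
ValueError: zero-size array to reduction operation maximum which has no identity
```

```bash
python3 - <<'E'
from h import *
S=load('top0');P=cloud(S);ok=(S['d']>0.3);z=P[...,2]
def rect(m,name):
    m=(m&ok).astype(np.uint8);n,l,s,_=cv2.connectedComponentsWithStats(m)
    i=np.argmax(s[1:,4])+1
    q=P[l==i];r=cv2.minAreaRect((q[:,:2]*1000).astype(np.float32))
    print(name,s[i],'rect',np.round(r[0],1),np.round(r[1],1),round(r[2],1),'z',np.median(q[:,2]).round(4));return q
w=np.zeros(z.shape,bool);w[170:270,125:312]=1
rect(w&(z>.013)&(z<.11),'low')
w[:]=0;w[185:235,265:305]=1;an=rect(w&(z>.078)&(z<.092),'anvil')
w[:]=0;w[205:240,190:235]=1;ca=rect(w&(z>.075)&(z<.092),'carr+jaw')
w[:]=0;w[250:290,322:370]=1
v=rect(w&(z>.01)&(z<.07),'valve');rect(w&(z>.044)&(z<.053),'block');rect(w&(z>.054)&(z<.07),'stem')
w[:]=0;w[190:270,120:200]=1;m=w&ok&(z>.118)&(z<.17)
hc=np.array([.5548,.1623]);q=P[m][:,:2]
for it in range(3):
    g=q-hc;r=np.hypot(*g.T);a=np.degrees(np.arctan2(g[:,1],g[:,0]))
    f=np.degrees(np.angle(np.exp(4j*np.radians(a[r>.04])).mean())/4);b=f+90*np.arange(4);A=[];B=[]
    for t in b:
        e=(a-t+180)%360-180;k=(r>.04)&(abs(e)<20);n=np.array([-np.sin(np.radians(t)),np.cos(np.radians(t))]);A.append(n);B.append((g[k]@n).mean())
        if it==2: print('spoke',t.round(1),e[k].mean().round(2),np.percentile(r[k],98).round(4))
    hc=hc+np.linalg.lstsq(np.array(A),np.array(B),rcond=None)[0]
print('hub',hc)
yaw=np.radians(11.1);R=np.array([[np.cos(yaw),-np.sin(yaw)],[np.sin(yaw),np.cos(yaw)]])
o=hc-R@[0,.12];print('vice origin',o,'bed',o+R@[0,-.0925])
for n,p in(('anvil',an),('carr',ca)):
    l=(p[:,:2]-o)@R;print(n,np.percentile(l,[1,50,99],axis=0).round(4).tolist())
E
```

```text
low [ 148  180  151   76 6640] rect [583.8  14.9] [149.9 408.6] 11.1 z 0.0234
anvil [275 195  15  24 260] rect [ 614.3 -141.7] [60.1 30. ] 10.9 z 0.0853
carr+jaw [196 211  17  24 299] rect [574.   64.3] [59.1 34.7] 11.1 z 0.0825
valve [326 256  38  28 543] rect [ 439.6 -313.1] [98.3 40. ] 63.5 z 0.0443
block [332 261  23  20 225] rect [ 442.4 -306.7] [59.6 38.8] 62.6 z 0.0478
stem [344 269   5   5  22] rect [ 440.1 -311.7] [11.3 11.1] 4.9 z 0.0608
spoke 38.3 0.15 0.1034
spoke 128.3 -0.15 0.1041
spoke 218.3 0.15 0.104
spoke 308.3 -0.15 0.1032
hub [0.55491255 0.16112254]
vice origin [0.57801519 0.04336742] bed [ 0.59582347 -0.04740215]
anvil [[-0.0293, -0.2033], [-0.0004, -0.1883], [0.0291, -0.1738]]
carr [[-0.0289, 0.0042], [0.0004, 0.0205], [0.0292, 0.0378]]
```

Vice origin ≈ (0.578, 0.043), yaw 11.1°. The anvil face is at about y = -0.173 in the vice frame. The valve is at (0.440,-0.312), with its long axis at 63.5°, height 48–60 mm and 98×40 mm, which matches the description. I'll go above it.

```bash
cat > go.py <<'E'
import sys
from h import *
from scipy.spatial.transform import Rotation as Ro
def go(p,yaw):
    o=robot.get_obs();R=Ro.from_euler('xyz',o['ee_rot']);T=Ro.from_euler('xyz',[np.pi,0,np.radians(yaw)])
    print('t',round(o['time'],2),'turn',np.degrees((R.inv()*T).as_rotvec()).round(2),'shift mm',(R.inv().apply(np.array(p)-o['tool_pos'])*1000).round(1))
if __name__=='__main__': a=list(map(float,sys.argv[1:]));go(a[:3],a[3])
E
python3 go.py .440 -.3125 .13 -26.5
```

```text
t 0.1 turn [ -0.06   0.1  -45.81] shift mm [-117.9 -324.1   47.9]
```

```bash
python3 -m jog '[[[0,0,-45.8],[-118,-324,48],-0.3],[[0,0,-45.8],[-118,-324,48],-0.3],[[0,0,-45.8],[-118,-324,48],-0.3],[[0,0,-45.8],[-118,-324,48],-0.3],[[0,0,-45.8],[-118,-324,48],-0.3]]'; python3 go.py .440 -.3125 .13 -26.5
```

```text
time: 0.6
tool_pos: [0.3641, -0.3709, 0.1435]
ee_rot: [-3.141, 0.0, -0.506]
wrist_force: [0.6, -1.1, 0.6]
width: 0.0618
t 0.6 turn [-0.01  0.03 -2.51] shift mm [ 38.1 -87.9  13.5]
```

```bash
python3 -m jog '[[[0,0,-2.5],[38,-88,13],-0.3],[[0,0,-2.5],[38,-88,13],-0.3],[[0,0,-2.5],[38,-88,13],-0.3],[[0,0,-2.5],[38,-88,13],-0.3]]'; python3 go.py .440 -.3125 .13 -26.5; python3 - <<'E'
from h import *
snap('wrist','w1');S=load('w1');P=cloud(S);z=P[...,2];im=S['im']
m=((z>.01)&(z<.07)&(S['d']>.02)&(np.hypot(P[...,0]-.44,P[...,1]+.3125)<.075)).astype(np.uint8)
n,l,s,_=cv2.connectedComponentsWithStats(m);i=1+np.argmax(s[1:,4]);q=P[l==i]
r=cv2.minAreaRect((q[:,:2]*1000).astype(np.float32));print(s[i],r,q[:,2].max())
st=P[(z>.054)&(m>0)];print('stem',st.mean(0),len(st))
E
```

```text
time: 1.0
tool_pos: [0.4394, -0.3136, 0.1304]
ee_rot: [3.141, 0.002, -0.466]
wrist_force: [0.3, -0.3, -0.6]
width: 0.0612
t 1.0 turn [ 0.02  0.11 -0.2 ] shift mm [ 0.1 -1.3  0.4]
[ 258  143   49  120 5406] ((440.6815185546875, -313.26092529296875), (100.6101303100586, 39.801387786865234), 63.76839828491211) 0.059825024104764035
stem [ 0.44101517 -0.31278327  0.0580288 ] 243
```

View pics/w1.png

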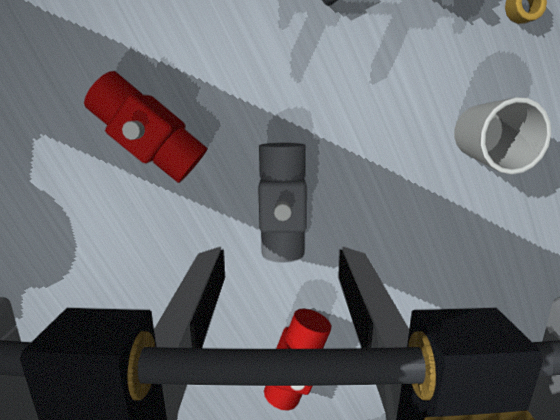

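Wrist view: the grey valve is upright at (283,205) with a white stem, square between the fingers. Red look-alikes are at (145,125) and (300,360), and the cup is clear at (505,135). The wrist measurement (0.4407,-0.3133, 63.8°) agrees. Descend and grip.

```bash
python3 -m jog '[[[0,0,0],[1,0,45],-0.3],[[0,0,0],[1,0,90],-0.3],[[0,0,0],[1,0,118],-0.3],[[0,0,0],[1,0,118],-0.3]]'; python3 -m jog '[[[0,0,0],[0,0,0],1],[[0,0,0],[0,0,0],1],[[0,0,0],[0,0,0],1],[[0,0,0],[0,0,0],1]]'; python3 -m jog '[[[0,0,0],[0,0,-40],1],[[0,0,0],[0,0,-90],1],[[0,0,0],[0,0,-130],1],[[0,0,0],[0,0,-130],1]]'
python3 - <<'E'
from go import *
yaw=np.radians(11.1);R=np.array([[np.cos(yaw),-np.sin(yaw)],[np.sin(yaw),np.cos(yaw)]])
p=np.array([.578,.0434])+R@[0,-.113];print(p);go([*p,.14],11.1)
E
```

```text
time: 1.45
tool_pos: [0.4355, -0.3136, 0.0083]
ee_rot: [-3.139, 0.01, -0.471]
wrist_force: [0.3, -0.3, -1.1]
width: 0.0613
time: 1.85
tool_pos: [0.4411, -0.3164, 0.0159]
ee_rot: [3.14, -0.004, -0.469]
wrist_force: [-2.8, -0.6, 5.5]
width: 0.0396
time: 2.25
tool_pos: [0.4437, -0.3177, 0.1514]
ee_rot: [3.138, -0.015, -0.468]
wrist_force: [1.3, 0.5, -1.5]
width: 0.0392
[ 0.59975498 -0.06748607]
t 2.25 turn [  0.49  -0.76 -37.91] shift mm [  26.2 -293.8   10.7]
```

```bash
python3 -m jog '[[[0,0,-8],[5,-45,0],1],[[0,0,-16],[11,-90,0],1],[[0,0,-24],[16,-140,0],1],[[0,0,-32],[22,-190,0],1],[[0,0,-38],[26,-240,0],1]]'
python3 -m jog '[[[0,0,0],[0,0,0],1],[[0,0,0],[0,0,0],1],[[0,0,0],[0,0,0],1]]'; python3 go.py .5998 -.0675 .14 11.1
```

```text
time: 2.75
tool_pos: [0.5715, -0.1112, 0.1414]
ee_rot: [-3.141, 0.002, 0.2]
wrist_force: [1.4, -0.9, -2.7]
width: 0.0393
time: 3.05
tool_pos: [0.5705, -0.1137, 0.142]
ee_rot: [-3.141, 0.002, 0.194]
wrist_force: [0.1, 0.7, -2.3]
width: 0.0395
t 3.05 turn [-0.01  0.12  0.  ] shift mm [ 37.7 -39.7   2. ]
```

```bash
python3 -m jog '[[[0,0,0],[38,-40,2],1],[[0,0,0],[38,-40,2],1],[[0,0,0],[38,-40,40],1],[[0,0,0],[38,-40,75],1],[[0,0,0],[38,-40,75],1]]'
python3 - <<'E'
from go import *
snap('side','s1');go([.5998,-.0675,.055],11.1)
S=load('s1');P=cloud(S);yaw=np.radians(11.1);R=np.array([[np.cos(yaw),-np.sin(yaw)],[np.sin(yaw),np.cos(yaw)]])
l=(P[...,:2]-[.578,.0434])@R;x,y,z=l[...,0],l[...,1],P[...,2]
c=S['im'][200:340,200:360,::-1];cv2.imwrite('pics/s1c.png',cv2.resize(c,None,fx=4,fy=4))
m=(abs(x)<.03)&(y<-.02)&(y>-.19)&(z>.03)
for a in np.arange(-.19,-.02,.01):
    k=m&(y>=a)&(y<a+.01);print(a.round(3),k.sum(),np.percentile(z[k],[1,50,99]).round(3) if k.any() else '')
E
```

```text
time: 3.55
tool_pos: [0.5955, -0.0672, 0.0614]
ee_rot: [-3.137, 0.013, 0.193]
wrist_force: [-0.4, -0.3, -2.8]
width: 0.0394
t 3.6 turn [-0.15  0.41 -0.06] shift mm [2.1 0.4 9.9]
-0.19 38 [0.082 0.084 0.085]
-0.18 106 [0.038 0.08  0.086]
-0.17 32 [0.037 0.081 0.481]
-0.16 82 [0.037 0.088 0.482]
-0.15 82 [0.037 0.089 0.482]
-0.14 51 [0.037 0.227 0.478]
-0.13 102 [0.038 0.225 0.478]
-0.12 93 [0.037 0.093 0.478]
-0.11 404 [0.038 0.126 0.478]
-0.1 540 [0.038 0.243 0.477]
-0.09 1334 [0.04  0.3   0.386]
-0.08 840 [0.08  0.319 0.388]
-0.07 173 [0.059 0.089 0.483]
-0.06 852 [0.06  0.436 0.484]
-0.05 857 [0.402 0.443 0.484]
-0.04 93 [0.379 0.445 0.484]
-0.03 56 [0.066 0.08  0.083]
```

View pics/s1c.png

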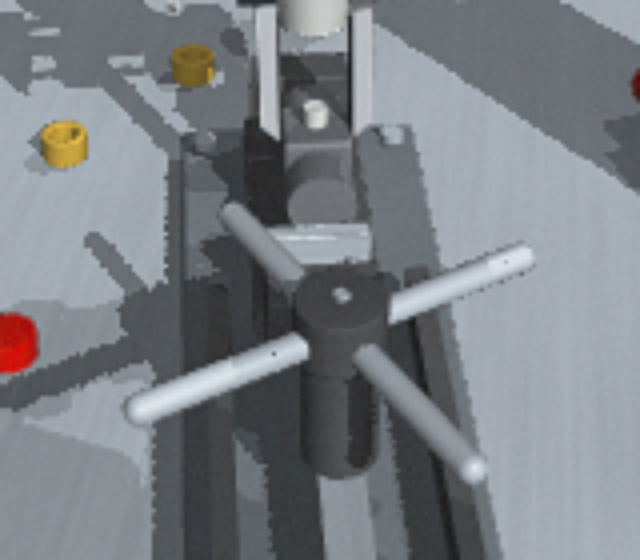

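Side crop: the valve is in the fingers with its end socket at (322,200), aligned between the anvil behind it and the jaw pad at (320,243), just above the bed. Lower gently.

```bash
python3 -m jog '[[[0,0,0],[0,0,3],1],[[0,0,0],[0,0,5],1],[[0,0,0],[0,0,7],1],[[0,0,0],[0,0,7],1]]';python3 -m jog '[[[0,0,0],[0,0,1],1],[[0,0,0],[0,0,1],1],[[0,0,0],[0,0,1],1]]'
```

```text
time: 4.0
tool_pos: [0.6014, -0.0668, 0.0623]
ee_rot: [3.141, -0.002, 0.195]
wrist_force: [0.0, -0.7, -1.2]
width: 0.0392
time: 4.3
tool_pos: [0.6009, -0.0665, 0.0603]
ee_rot: [3.141, -0.0, 0.195]
wrist_force: [-0.1, -0.2, -3.1]
width: 0.0392
```

```bash
python3 -m jog '[[[0,0,0],[0,0,2],1],[[0,0,0],[0,0,3],1],[[0,0,0],[0,0,3],1]]';python3 -m jog '[[[0,0,0],[0,0,2],1],[[0,0,0],[0,0,2],1],[[0,0,0],[0,0,2],1]]'
```

```text
time: 4.6
tool_pos: [0.6006, -0.0665, 0.0568]
ee_rot: [-3.141, 0.001, 0.195]
wrist_force: [0.0, 0.2, -2.4]
width: 0.0394
time: 4.9
tool_pos: [0.6011, -0.0666, 0.0559]
ee_rot: [3.141, -0.001, 0.195]
wrist_force: [-1.1, 0.3, 1.6]
width: 0.0391
```

```bash
python3 -m jog '[[[0,0,0],[0,0,0.5],1],[[0,0,0],[0,0,0.5],1]]';python3 -m jog '[[[0,0,0],[0,0,0],-0.2],[[0,0,0],[0,0,0],-0.2],[[0,0,0],[0,0,0],-0.2],[[0,0,0],[0,0,0],-0.2]]';python3 -m jog '[[[0,0,0],[0,0,-30],-0.2],[[0,0,0],[0,0,-70],-0.2],[[0,0,0],[0,0,-110],-0.2],[[0,0,0],[0,0,-150],-0.2],[[0,0,0],[0,0,-180],-0.2]]'
```

```text
time: 5.1
tool_pos: [0.6011, -0.0666, 0.0559]
ee_rot: [3.141, -0.001, 0.195]
wrist_force: [-3.2, -0.5, 5.3]
width: 0.0393
time: 5.5
tool_pos: [0.6008, -0.0666, 0.0543]
ee_rot: [-3.142, 0.0, 0.195]
wrist_force: [0.1, -0.2, 0.3]
width: 0.0564
time: 6.0
tool_pos: [0.6015, -0.0666, 0.2378]
ee_rot: [3.14, -0.003, 0.195]
wrist_force: [0.4, -0.6, -0.9]
width: 0.0564
```

Released and clear. I'll check the placement from the wrist camera and compute the capstan approach: shut fingers pushing with tool +y, and the tool turning with the spoke.

```bash
cat > v.py <<'E'
from go import *
YAW=np.radians(11.1);RV=np.array([[np.cos(YAW),-np.sin(YAW)],[np.sin(YAW),np.cos(YAW)]]);O=np.array([.578,.0434]);HUB=np.array([.5549,.1611])
def tool(phi,r,off): # tcp so that hub is at (-r,off) in tool frame at yaw phi
    a=np.radians(phi);X=np.array([np.cos(a),np.sin(a)]);Y=np.array([np.sin(a),-np.cos(a)])
    return HUB+r*X-off*Y
def hubframe():
    o=robot.get_obs();R=Ro.from_euler('xyz',o['ee_rot']);d=R.inv().apply(np.array([*HUB,o['tool_pos'][2]])-o['tool_pos'])*1000
    f=o['wrist_force'];rel=o['tool_pos'][:2]-HUB;M=rel[0]*f[1]-rel[1]*f[0]
    print('t',round(o['time'],2),'yaw',np.degrees(o['ee_rot'][2]).round(1),'hub in tool',d[:2].round(1),'z',o['tool_pos'][2].round(4),'F',f.round(1),'Ftool',R.inv().apply(f).round(1),'rxF',M.round(3),'Mz',o['wrist_torque'].round(2))
E
python3 - <<'E'
from v import *
snap('wrist','w2');S=load('w2');P=cloud(S);l=(P[...,:2]-O)@RV;x,y,z=l[...,0],l[...,1],P[...,2];ok=S['d']>.05
m=ok&(abs(x)<.034)&(y<-.04)&(y>-.172)&(z>.05)&(z<.11)
q=np.stack([x[m],y[m]],1)
print('valve',cv2.minAreaRect((q*1000).astype(np.float32)),m.sum(),'stem',[x[m&(z>.093)].mean(),y[m&(z>.093)].mean()],'top',np.percentile(z[m],99))
j=ok&(abs(x)<.027)&(y>-.045)&(y<0)&(z>.07)&(z<.09);print('jaw y',np.percentile(y[j],[1,50]) if j.any() else 0)
a=ok&(abs(x)<.027)&(y<-.165)&(y>-.21)&(z>.08)&(z<.09);print('anvil y',np.percentile(y[a],99) if a.any() else 0)
go([*tool(128.3,76,42),.20],128.3)
for d in (3,4,2,1):
  for t in np.arange(1,6)*d:
    a=np.radians(t);R=np.array([[np.cos(a),-np.sin(a)],[np.sin(a),np.cos(a)]]);h=np.array([-76,15.]);print(t,(h-R@h).round(1))
E
```

```text
valve ((-0.3948326110839844, -115.84234619140625), (51.167354583740234, 112.2730484008789), 0.017224526032805443) 3758 stem [np.float64(0.002199464915359348), np.float64(-0.1094812327676691)] top 0.09869748023388755
jaw y [-0.02951284 -0.02303168]
anvil y -0.17238124488463516
t 6.05 turn [   0.87   -0.13 -117.13] shift mm [-72036.3 -48711.8  -1044.4]
3 [0.7 4. ]
6 [1.2 8. ]
9 [ 1.4 12.1]
12 [ 1.5 16.1]
15 [ 1.3 20.2]
4 [0.9 5.3]
8 [ 1.3 10.7]
12 [ 1.5 16.1]
16 [ 1.2 21.5]
20 [ 0.5 26.9]
2 [0.5 2.7]
4 [0.9 5.3]
6 [1.2 8. ]
8 [ 1.3 10.7]
10 [ 1.5 13.4]
1 [0.3 1.3]
2 [0.5 2.7]
3 [0.7 4. ]
4 [0.9 5.3]
5 [1.  6.7]
```

```bash
python3 - <<'E'
from v import *
go([*tool(128.3,.076,.042),.20],128.3)
E
```

```text
t 6.05 turn [   0.87   -0.13 -117.13] shift mm [ -76.  -281.9   41.2]
```

```bash
python3 -m jog '[[[0,0,-8],[-15,-50,0],1],[[0,0,-16],[-30,-100,0],1],[[0,0,-24],[-45,-150,0],1],[[0,0,-32],[-60,-200,0],1],[[0,0,-40],[-76,-245,0],1]]'
python3 -m jog '[[[0,0,-8],[0,0,0],1],[[0,0,-16],[0,0,0],1],[[0,0,-24],[0,0,0],1],[[0,0,-32],[0,0,0],1],[[0,0,-40],[0,0,0],1]]'
python3 -m jog '[[[0,0,-8],[0,0,0],1],[[0,0,-16],[0,0,0],1],[[0,0,-24],[0,0,0],1],[[0,0,-32],[0,0,0],1],[[0,0,-37],[0,0,0],1]]'
python3 - <<'E'
from v import *
go([*tool(128.3,.076,.042),.20],128.3);hubframe()
E
```

```text
time: 6.55
tool_pos: [0.481, 0.1549, 0.234]
ee_rot: [-3.141, -0.0, 0.898]
wrist_force: [-0.3, 0.9, 0.3]
width: 0.0201
time: 7.05
tool_pos: [0.482, 0.1535, 0.234]
ee_rot: [-3.141, 0.0, 1.597]
wrist_force: [-0.9, 0.9, -0.3]
width: 0.0002
time: 7.55
tool_pos: [0.4821, 0.1534, 0.234]
ee_rot: [-3.141, -0.0, 2.241]
wrist_force: [0.1, -0.2, -0.5]
width: 0.0005
t 7.55 turn [-0.03 -0.01  0.12] shift mm [36.9 20.  34. ]
t 7.55 yaw 128.4 hub in tool [-39.2  61.8] z 0.234 F [ 0.1 -0.2 -0.5] Ftool [-0.2 -0.   0.5] rxF 0.016 Mz [ 0.05 -0.14 -0.05]
```

```bash
python3 -m jog '[[[0,0,0],[37,20,30],1],[[0,0,0],[37,20,30],1],[[0,0,0],[37,20,30],1]]'
python3 - <<'E'
from v import *
hubframe();im,d=snap('wrist','w3');S=load('w3');P=cloud(S);z=P[...,2];m=(d>.05)&(z>.12)&(z<.145);g=P[m][:,:2]-HUB;r=np.hypot(*g.T);k=(r>.04)&(r<.11);a=np.degrees(np.arctan2(g[:,1],g[:,0]))[k]
h,e=np.histogram(a,72,(-180,180));print([(e[i],h[i]) for i in range(72) if h[i]>20])
E
```

```text
time: 7.85
tool_pos: [0.4742, 0.1951, 0.2031]
ee_rot: [-3.139, -0.001, 2.239]
wrist_force: [0.1, 1.1, 0.1]
width: 0.0006
t 7.85 yaw 128.3 hub in tool [-76.7  42.3] z 0.2031 F [0.1 1.1 0.1] Ftool [ 0.8  0.8 -0.1] rxF -0.093 Mz [ 0.14 -0.13  0.02]
[(np.float64(-155.0), np.int64(66)), (np.float64(-150.0), np.int64(563)), (np.float64(-145.0), np.int64(704)), (np.float64(-140.0), np.int64(187)), (np.float64(-60.0), np.int64(214)), (np.float64(-55.0), np.int64(656)), (np.float64(-50.0), np.int64(332)), (np.float64(-45.0), np.int64(44)), (np.float64(120.0), np.int64(69)), (np.float64(125.0), np.int64(229)), (np.float64(130.0), np.int64(184))]
```

View pics/w3.png

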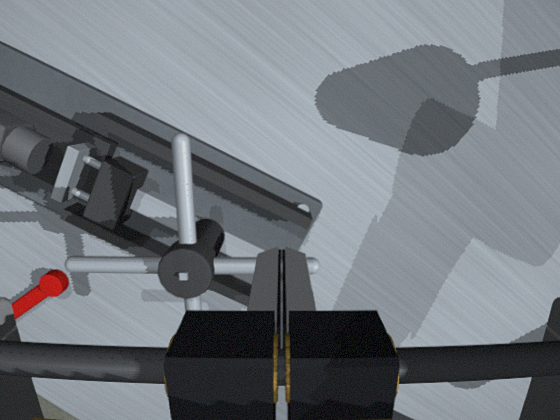

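Wrist view: the hub is at (185,268), the target spoke runs right to (318,265), and the shut fingers at (282,250) are counterclockwise of it. The jaw and valve are at left, clear. Descend beside the spoke, then approach slowly.

```bash
python3 -m jog '[[[0,0,0],[0,0,30],1],[[0,0,0],[0,0,60],1],[[0,0,0],[0,0,87],1],[[0,0,0],[0,0,87],1]]'
python3 -m jog '[[[0,0,0],[0,5,0],1],[[0,0,0],[0,10,0],1],[[0,0,0],[0,15,0],1],[[0,0,0],[0,20,0],1],[[0,0,0],[0,23,0],1]]'
python3 -c 'from v import *;hubframe()'
python3 -m jog '[[[0,0,0],[0,1,0],1],[[0,0,0],[0,2,0],1],[[0,0,0],[0,3,0],1],[[0,0,0],[0,4,0],1],[[0,0,0],[0,5,0],1]]'
python3 -c 'from v import *;hubframe()'
```

```text
time: 8.3
tool_pos: [0.4729, 0.1933, 0.1142]
ee_rot: [-3.135, -0.002, 2.236]
wrist_force: [-1.1, -0.3, -0.6]
width: 0.0004
time: 8.8
tool_pos: [0.494, 0.2096, 0.1184]
ee_rot: [3.14, 0.001, 2.237]
wrist_force: [-0.0, 0.5, -0.3]
width: 0.0005
t 8.8 yaw 128.2 hub in tool [-75.8  17.8] z 0.1184 F [-0.   0.5 -0.3] Ftool [0.4 0.3 0.3] rxF -0.03 Mz [ 0.1  -0.18 -0.04]
time: 9.3
tool_pos: [0.497, 0.2122, 0.1177]
ee_rot: [-3.141, 0.0, 2.237]
wrist_force: [0.1, 0.2, -1.1]
width: 0.0006
t 9.3 yaw 128.2 hub in tool [-75.9  14. ] z 0.1177 F [ 0.1  0.2 -1.1] Ftool [0.1 0.2 1.1] rxF -0.019 Mz [ 0.11 -0.15  0.05]
```

```bash
python3 -m jog '[[[0,0,0],[0,1,0],1],[[0,0,0],[0,2,0],1],[[0,0,0],[0,3,0],1],[[0,0,0],[0,4,0],1],[[0,0,0],[0,5,0],1]]'
python3 -c 'from v import *;hubframe()'
python3 -m jog '[[[0,0,2],[0.5,2.7,0],1],[[0,0,4],[0.9,5.3,0],1],[[0,0,6],[1.2,8,0],1],[[0,0,8],[1.3,10.7,0],1],[[0,0,10],[1.5,13.4,0],1]]'
python3 -c 'from v import *;hubframe()'
```

```text
time: 9.8
tool_pos: [0.501, 0.2153, 0.1177]
ee_rot: [-3.142, 0.0, 2.237]
wrist_force: [-0.2, -0.1, 0.0]
width: 0.0007
t 9.8 yaw 128.2 hub in tool [-75.9   8.8] z 0.1177 F [-0.2 -0.1  0. ] Ftool [ 0.1 -0.2 -0. ] rxF 0.015 Mz [ 0.08 -0.07  0.01]
time: 10.3
tool_pos: [0.5107, 0.2248, 0.1177]
ee_rot: [-3.142, 0.0, 2.061]
wrist_force: [0.0, 0.2, 0.1]
width: 0.0004
t 10.3 yaw 118.1 hub in tool [-77.   9.] z 0.1177 F [0.  0.2 0.1] Ftool [ 0.2  0.1 -0.1] rxF -0.012 Mz [ 0.11 -0.14  0.03]
```

```bash
python3 - <<'E'
from v import *
snap('side','s2');snap('wrist','w4')
a=cv2.imread('pics/s2.png')[180:400,200:360];b=cv2.imread('pics/w4.png')[150:400,120:420]
a=cv2.resize(a,(400,550));b=cv2.resize(b,(400,333));c=np.zeros((550,800,3),np.uint8);c[:,:400]=a;c[:333,400:]=b;cv2.imwrite('pics/c4.png',c)
E
```

```text
(no output)
```

View pics/c4.png

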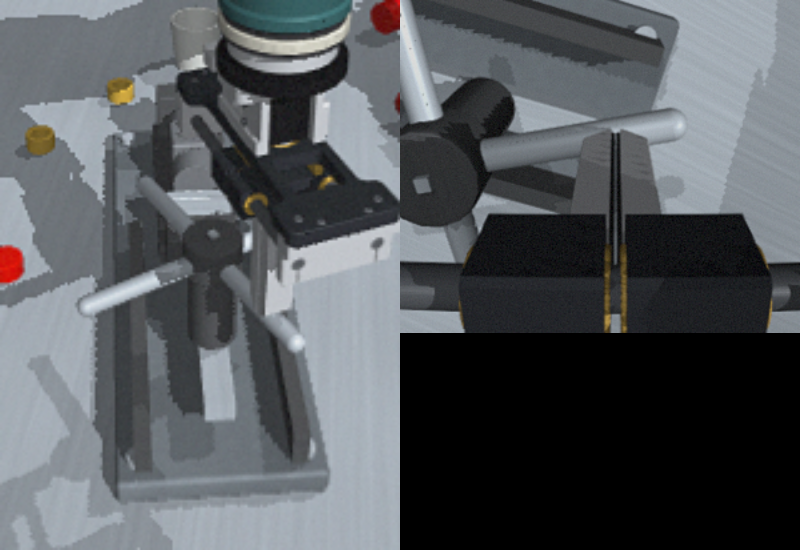

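```bash
python3 - <<'E'
from v import *
for n in('w3','w4'):
    S=load(n);P=cloud(S);d=S['d'];z=P[...,2]
    o=robot.get_obs()
    T=S['world_to_cam'];print(n,'cam',np.linalg.inv(T)[:3,3].round(3))
    for u in (265,281,295):
        print(u,[(v,P[v,u].round(3).tolist(),round(float(d[v,u]),3)) for v in range(236,300,8)])
    m=(d>.05)&(z>.12)&(z<.146);g=P[m][:,:2]-HUB;r=np.hypot(*g.T);k=(r>.05)&(r<.11);a=np.degrees(np.arctan2(g[:,1],g[:,0]))[k];zz=P[m][k][:,2]
    for c in(128,38,-52,-142):
        e=abs((a-c+180)%360-180)<25
        if e.sum()>50: print(c,np.median(a[e]).round(1),np.percentile(zz[e],95).round(4),e.sum())
E
```

```text
w3 cam [0.412 0.146 0.408]
265 [(236, [0.533, 0.218, 0.018], 0.413), (244, [0.541, 0.224, 0.018], 0.416), (252, [0.473, 0.184, 0.235], 0.186), (260, [0.472, 0.184, 0.245], 0.176), (268, [0.472, 0.184, 0.254], 0.166), (276, [0.471, 0.184, 0.264], 0.157), (284, [0.471, 0.185, 0.271], 0.151), (292, [0.471, 0.185, 0.278], 0.144)]
281 [(236, [0.522, 0.233, 0.018], 0.413), (244, [0.529, 0.238, 0.018], 0.415), (252, [0.468, 0.191, 0.232], 0.188), (260, [0.468, 0.19, 0.243], 0.178), (268, [0.469, 0.191, 0.251], 0.17), (276, [0.47, 0.192, 0.256], 0.166), (284, [0.473, 0.194, 0.256], 0.167), (292, [0.476, 0.196, 0.258], 0.166)]
295 [(236, [0.512, 0.245, 0.018], 0.412), (244, [0.519, 0.251, 0.019], 0.415), (252, [0.463, 0.196, 0.234], 0.186), (260, [0.463, 0.195, 0.245], 0.176), (268, [0.463, 0.195, 0.255], 0.166), (276, [0.463, 0.194, 0.264], 0.157), (284, [0.464, 0.194, 0.271], 0.151), (292, [0.464, 0.194, 0.277], 0.145)]
128 128.9 0.1405 298
-52 -52.2 0.1407 1036
-142 -144.1 0.1408 1293
w4 cam [0.441 0.188 0.322]
265 [(236, [0.534, 0.223, 0.049], 0.289), (244, [0.508, 0.214, 0.136], 0.198), 
[... 174 characters left out ...]
, 0.151), (292, [0.506, 0.215, 0.192], 0.144)]
281 [(236, [0.538, 0.239, 0.018], 0.322), (244, [0.503, 0.221, 0.138], 0.196), (252, [0.504, 0.222, 0.146], 0.189), (260, [0.505, 0.222, 0.156], 0.18), (268, [0.505, 0.222, 0.165], 0.17), (276, [0.506, 0.223, 0.17], 0.166), (284, [0.509, 0.224, 0.172], 0.166), (292, [0.513, 0.226, 0.172], 0.167)]
295 [(236, [0.498, 0.227, 0.132], 0.201), (244, [0.499, 0.228, 0.139], 0.195), (252, [0.5, 0.228, 0.149], 0.186), (260, [0.5, 0.227, 0.159], 0.176), (268, [0.5, 0.227, 0.168], 0.167), (276, [0.5, 0.226, 0.178], 0.158), (284, [0.5, 0.226, 0.185], 0.15), (292, [0.5, 0.226, 0.192], 0.144)]
128 129.5 0.1407 1973
-52 -52.3 0.1407 1420
-142 -144.9 0.1406 2984
```

```bash
python3 - <<'E'
from v import *
o=robot.get_obs();print(o['tool_pos'])
S=load('s2');P=cloud(S);d=S['d']
rel=P-o['tool_pos'];m=(d>.1)&(np.hypot(rel[...,0],rel[...,1])<.022)&(P[...,2]>.1)&(P[...,2]<.2)
vs=np.nonzero(m.any(1))[0]
for v in vs[::2]:
    us=np.nonzero(m[v])[0];print(v,us.min(),us.max(),[P[v,u].round(3).tolist() for u in us[::3]])
E
```

```text
[0.51074144 0.2248769  0.11757282]
276 301 301 [[0.524, 0.223, 0.2]]
278 300 303 [[0.526, 0.22, 0.192], [0.52, 0.228, 0.2]]
280 300 304 [[0.526, 0.221, 0.189], [0.52, 0.229, 0.197]]
282 300 305 [[0.526, 0.217, 0.182], [0.52, 0.228, 0.191]]
284 300 309 [[0.525, 0.22, 0.18], [0.52, 0.23, 0.189], [0.515, 0.24, 0.198], [0.51, 0.239, 0.198]]
286 300 309 [[0.525, 0.219, 0.175], [0.52, 0.227, 0.182], [0.515, 0.239, 0.193], [0.51, 0.239, 0.194]]
288 300 309 [[0.525, 0.222, 0.173], [0.52, 0.228, 0.179], [0.515, 0.24, 0.19], [0.51, 0.238, 0.188]]
290 300 309 [[0.525, 0.22, 0.167], [0.52, 0.229, 0.176], [0.514, 0.24, 0.186], [0.51, 0.239, 0.185]]
292 300 310 [[0.525, 0.221, 0.164], [0.52, 0.227, 0.17], [0.514, 0.24, 0.182], [0.51, 0.238, 0.18]]
294 300 316 [[0.525, 0.221, 0.159], [0.52, 0.229, 0.167], [0.514, 0.24, 0.178], [0.51, 0.237, 0.175], [0.502, 0.235, 0.174]]
296 300 316 [[0.525, 0.222, 0.156], [0.519, 0.232, 0.166], [0.514, 0.239, 0.172], [0.509, 0.239, 0.173], [0.505, 0.237, 0.172], [0.5, 0.232, 0.168]]
298 300 316 [[0.525, 0.222, 0.152], [0.519, 0.232, 0.162], [0.514, 0.242, 0.171], 
[... 296 characters left out ...]
 [0.51, 0.241, 0.162], [0.506, 0.237, 0.159], [0.501, 0.233, 0.156]]
304 300 312 [[0.525, 0.213, 0.131], [0.519, 0.233, 0.149], [0.514, 0.239, 0.156], [0.509, 0.239, 0.156], [0.504, 0.236, 0.154]]
306 302 313 [[0.521, 0.22, 0.133], [0.516, 0.226, 0.139], [0.511, 0.226, 0.14], [0.506, 0.228, 0.142]]
308 304 315 [[0.517, 0.225, 0.133], [0.512, 0.23, 0.139], [0.507, 0.231, 0.14], [0.502, 0.232, 0.142]]
310 306 317 [[0.514, 0.229, 0.133], [0.509, 0.234, 0.138], [0.504, 0.235, 0.14], [0.499, 0.235, 0.14]]
312 308 318 [[0.51, 0.233, 0.133], [0.505, 0.239, 0.139], [0.5, 0.24, 0.141], [0.495, 0.24, 0.142]]
314 310 314 [[0.506, 0.238, 0.133], [0.502, 0.242, 0.138]]
316 312 312 [[0.503, 0.243, 0.135]]
```

Both cameras put the real fingertips at z ≈ 0.147 while tool_pos says 0.1176. So the fingers end about 30 mm short of the reported TCP, and they passed over the spoke without touching it (zero force, spoke still at 129°). Back off and go about 32 mm deeper.

```bash
python3 - <<'E'
from v import *
go([*tool(129,.076,.036),.1176],129)
E
```

```text
t 10.4 turn [-1.000e-02  0.000e+00 -1.082e+01] shift mm [ -9.2 -40.8  -0. ]
```

```bash
python3 -m jog '[[[0,0,-5],[-5,-20,0],1],[[0,0,-10.8],[-9,-41,0],1],[[0,0,-10.8],[-9,-41,0],1],[[0,0,-10.8],[-9,-41,0],1]]'
python3 -m jog '[[[0,0,0],[0,0,10],1],[[0,0,0],[0,0,20],1],[[0,0,0],[0,0,32],1],[[0,0,0],[0,0,32],1],[[0,0,0],[0,0,32],1]]'
python3 - <<'E'
from v import *
hubframe();snap('side','s3');S=load('s3');P=cloud(S);o=robot.get_obs()
rel=P-o['tool_pos'];m=(S['d']>.1)&(np.hypot(rel[...,0],rel[...,1])<.022)&(P[...,2]>.09)&(P[...,2]<.2)
for v in np.nonzero(m.any(1))[0][-14::2]:
    us=np.nonzero(m[v])[0];print(v,[P[v,u].round(3).tolist() for u in us[::4]])
E
```

```text
time: 10.8
tool_pos: [0.4791, 0.1976, 0.118]
ee_rot: [3.14, 0.0, 2.249]
wrist_force: [0.8, -0.1, 0.8]
width: 0.0004
time: 11.3
tool_pos: [0.4782, 0.1974, 0.0846]
ee_rot: [-3.14, -0.001, 2.251]
wrist_force: [0.6, -0.1, -0.8]
width: 0.0003
t 11.3 yaw 129.0 hub in tool [-76.4  36.8] z 0.0846 F [ 0.6 -0.1 -0.8] Ftool [-0.4  0.4  0.8] rxF -0.016 Mz [ 0.17 -0.11  0.01]
298 [[0.493, 0.195, 0.131], [0.487, 0.202, 0.138], [0.48, 0.212, 0.147], [0.474, 0.209, 0.146], [0.467, 0.204, 0.142]]
300 [[0.493, 0.196, 0.128], [0.487, 0.203, 0.135], [0.48, 0.215, 0.146], [0.473, 0.208, 0.14], [0.466, 0.203, 0.137]]
302 [[0.493, 0.197, 0.124], [0.486, 0.203, 0.13], [0.48, 0.213, 0.139], [0.473, 0.208, 0.136], [0.466, 0.206, 0.134]]
304 [[0.493, 0.196, 0.118], [0.486, 0.204, 0.127], [0.48, 0.213, 0.136], [0.473, 0.209, 0.133], [0.466, 0.203, 0.127]]
306 [[0.491, 0.199, 0.116], [0.484, 0.206, 0.124], [0.478, 0.213, 0.131], [0.471, 0.207, 0.126]]
308 [[0.489, 0.201, 0.114], [0.482, 0.209, 0.122], [0.472, 0.208, 0.122]]
310 [[0.485, 0.205, 0.114], [0.479, 0.213, 0.122]]
```

The tip is now really at z ≈ 0.115, below spoke mid-height. Approach slowly in +y.

```bash
python3 -m jog '[[[0,0,0],[0,4,0],1],[[0,0,0],[0,8,0],1],[[0,0,0],[0,12,0],1],[[0,0,0],[0,15,0],1],[[0,0,0],[0,17,0],1]]'
python3 -c 'from v import *;hubframe()'
python3 -m jog '[[[0,0,0],[0,1,0],1],[[0,0,0],[0,2,0],1],[[0,0,0],[0,3,0],1],[[0,0,0],[0,4,0],1],[[0,0,0],[0,5,0],1]]'
python3 -c 'from v import *;hubframe()'
```

```text
time: 11.85
tool_pos: [0.4923, 0.2084, 0.0857]
ee_rot: [3.141, 0.0, 2.251]
wrist_force: [-0.1, 0.2, -0.6]
width: 0.0009
t 11.85 yaw 129.0 hub in tool [-76.2  19. ] z 0.0857 F [-0.1  0.2 -0.6] Ftool [0.2 0.  0.6] rxF -0.008 Mz [ 0.09 -0.08  0.  ]
time: 12.35
tool_pos: [0.4958, 0.2113, 0.0857]
ee_rot: [-3.142, 0.0, 2.251]
wrist_force: [-0.2, 0.6, -0.3]
width: 0.0005
t 12.35 yaw 129.0 hub in tool [-76.2  14.4] z 0.0857 F [-0.2  0.6 -0.3] Ftool [0.5 0.2 0.3] rxF -0.026 Mz [ 0.14 -0.09 -0.01]
```

```bash
python3 -m jog '[[[0,0,1],[0.3,1.3,0],1],[[0,0,2],[0.5,2.7,0],1],[[0,0,3],[0.7,4,0],1],[[0,0,4],[0.9,5.3,0],1],[[0,0,5],[1,6.7,0],1]]'
python3 -c 'from v import *;hubframe()'
python3 -m jog '[[[0,0,2],[0.5,2.7,0],1],[[0,0,4],[0.9,5.3,0],1],[[0,0,6],[1.2,8,0],1],[[0,0,8],[1.3,10.7,0],1],[[0,0,10],[1.5,13.4,0],1]]'
python3 -c 'from v import *;hubframe()'
```

```text
time: 12.85
tool_pos: [0.4986, 0.2149, 0.0857]
ee_rot: [-3.137, 0.0, 2.162]
wrist_force: [-5.9, -4.1, 3.1]
width: 0.0004
t 12.85 yaw 123.9 hub in tool [-76.1  16.7] z 0.0857 F [-5.9 -4.1  3.1] Ftool [-0.1 -7.2 -3. ] rxF 0.545 Mz [-0.52  0.76  0.06]
time: 13.35
tool_pos: [0.5086, 0.2241, 0.0857]
ee_rot: [-3.136, 0.0, 1.987]
wrist_force: [-5.6, -2.1, 3.5]
width: 0.0002
t 13.35 yaw 113.8 hub in tool [-76.3  16.9] z 0.0857 F [-5.6 -2.1  3.5] Ftool [ 0.3 -6.  -3.4] rxF 0.453 Mz [-0.46  0.88 -0.01]
```

```bash
H='python3 -c "from v import *;hubframe()"'
python3 -m jog '[[[0,0,3],[0.7,4,0],1],[[0,0,6],[1.2,8,0],1],[[0,0,9],[1.4,12.1,0],1],[[0,0,12],[1.5,16.1,0],1],[[0,0,15],[1.3,20.2,0],1]]' >/dev/null; eval $H
python3 -m jog '[[[0,0,3],[0.7,4,0],1],[[0,0,6],[1.2,8,0],1],[[0,0,9],[1.4,12.1,0],1],[[0,0,12],[1.5,16.1,0],1],[[0,0,15],[1.3,20.2,0],1]]' >/dev/null; eval $H
python3 -m jog '[[[0,0,3],[0.7,4,0],1],[[0,0,6],[1.2,8,0],1],[[0,0,9],[1.4,12.1,0],1],[[0,0,12],[1.5,16.1,0],1],[[0,0,15],[1.3,20.2,0],1]]' >/dev/null; eval $H
```

```text
t 13.85 yaw 98.8 hub in tool [-76.6  17.1] z 0.0856 F [-6.4 -2.1  3.9] Ftool [-1.1 -6.6 -3.9] rxF 0.526 Mz [-0.21  0.98  0.04]
t 14.35 yaw 83.8 hub in tool [-76.7  17.4] z 0.0857 F [-6.4  0.1  3.9] Ftool [-0.6 -6.4 -3.8] rxF 0.497 Mz [ 0.01  1.02 -0.  ]
t 14.85 yaw 68.9 hub in tool [-76.7  17.7] z 0.0857 F [-7.1  0.7  3.5] Ftool [-1.9 -6.9 -3.4] rxF 0.564 Mz [0.21 1.03 0.01]
```

```bash
H='python3 -c "from v import *;hubframe()"'
python3 -m jog '[[[0,0,3],[0.7,4,0],1],[[0,0,6],[1.2,8,0],1],[[0,0,9],[1.4,12.1,0],1],[[0,0,12],[1.5,16.1,0],1],[[0,0,15],[1.3,20.2,0],1]]' >/dev/null; eval $H
python3 -m jog '[[[0,0,3],[0.7,4,0],1],[[0,0,6],[1.2,8,0],1],[[0,0,9],[1.4,12.1,0],1],[[0,0,12],[1.5,16.1,0],1],[[0,0,15],[1.3,20.2,0],1]]' >/dev/null; eval $H
python3 -m jog '[[[0,0,3],[0.7,4,0],1],[[0,0,6],[1.2,8,0],1],[[0,0,9],[1.4,12.1,0],1],[[0,0,12],[1.5,16.1,0],1],[[0,0,15],[1.3,20.2,0],1]]' >/dev/null; eval $H
python3 -m jog '[[[0,0,3],[0.7,4,0],1],[[0,0,6],[1.2,8,0],1],[[0,0,9],[1.4,12.1,0],1],[[0,0,12],[1.5,16.1,0],1],[[0,0,15],[1.3,20.2,0],1]]' >/dev/null; eval $H
```

```text
t 15.35 yaw 53.9 hub in tool [-76.5  18.2] z 0.0857 F [-6.8  2.   3.1] Ftool [-2.4 -6.7 -3. ] rxF 0.558 Mz [ 0.39  0.99 -0.04]
t 15.85 yaw 38.9 hub in tool [-76.2  18.5] z 0.0857 F [-5.9  2.9  2.8] Ftool [-2.8 -6.  -2.7] rxF 0.507 Mz [ 0.62  0.94 -0.02]
t 16.35 yaw 23.9 hub in tool [-75.8  18.9] z 0.0857 F [-5.2  4.7  2.2] Ftool [-2.9 -6.4 -2.1] rxF 0.539 Mz [ 0.81  0.81 -0.03]
t 16.85 yaw 8.9 hub in tool [-75.3  19.2] z 0.0857 F [-4.   6.8  2.1] Ftool [-2.9 -7.3 -2. ] rxF 0.607 Mz [1.02 0.67 0.01]
```

```bash
H='python3 -c "from v import *;hubframe()"'
python3 -m jog '[[[0,0,2],[0.5,2.7,0],1],[[0,0,4],[0.9,5.3,0],1],[[0,0,6],[1.2,8,0],1],[[0,0,8],[1.3,10.7,0],1],[[0,0,10],[1.5,13.4,0],1]]' >/dev/null; eval $H
python3 -m jog '[[[0,0,2],[0.5,2.7,0],1],[[0,0,4],[0.9,5.3,0],1],[[0,0,6],[1.2,8,0],1],[[0,0,8],[1.3,10.7,0],1],[[0,0,10],[1.5,13.4,0],1]]' >/dev/null; eval $H
python3 - <<'E'
from v import *
im,d=snap('top','t2');S=load('t2');P=cloud(S);l=(P[...,:2]-O)@RV;x,y,z=l[...,0],l[...,1],P[...,2];ok=d>.3
for n,c in(('valve',(abs(x)<.03)&(y<-.04)&(y>-.172)&(z>.05)&(z<.078)),('stem',(abs(x)<.03)&(y<-.05)&(y>-.16)&(z>.09)&(z<.106)),('jaw/carr',(abs(x)<.029)&(y>-.09)&(y<0.04)&(z>.0785)&(z<.092)),('cap',(abs(z-.14)<.006)&(np.hypot(*(P[...,:2]-HUB).transpose(2,0,1))<.11))):
    m=c&ok;print(n,m.sum(),np.percentile(x[m],[2,50,98]).round(4) if m.any() else'',np.percentile(y[m],[2,50,98]).round(4) if m.any() else'')
cv2.imwrite('pics/t2c.png',cv2.resize(im[170:270,110:320,::-1],None,fx=3.5,fy=3.5))
E
```

```text
t 17.35 yaw -1.0 hub in tool [-75.   19.4] z 0.0857 F [-3.8  7.1  1.1] Ftool [-3.9 -7.  -1. ] rxF 0.6 Mz [1.11 0.55 0.  ]
t 17.85 yaw -11.0 hub in tool [-74.7  19.5] z 0.0858 F [-3.6  7.4  2.4] Ftool [-5.  -6.6 -2.3] rxF 0.586 Mz [ 1.21  0.38 -0.01]
valve 140 [-0.0251 -0.014   0.0219] [-0.1657 -0.0845 -0.0412]
stem 47 [-0.0168  0.0015  0.0164] [-0.1309 -0.1161 -0.0995]
jaw/carr 464 [-0.0272  0.0001  0.0271] [-0.0873 -0.0265  0.0005]
cap 471 [-0.0455 -0.0101  0.0927] [0.0251 0.0921 0.2152]
```

View pics/t2c.png

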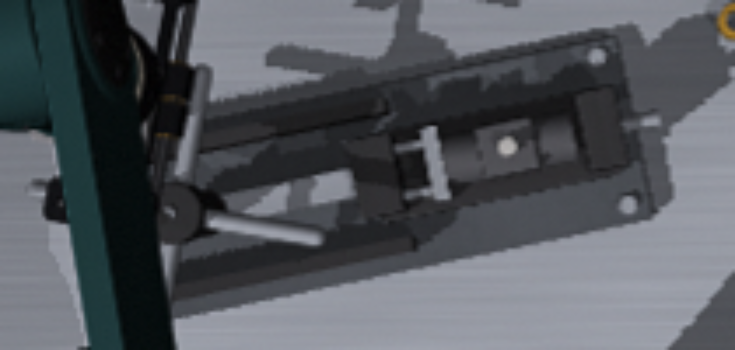

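Top view: the jaw pad (435,160) now touches the valve's near end, and the far end is still a few mm off the anvil (590,130). By the stem position that is about 7 mm, or 26°. Continue, with finer steps and torque readings.

```bash
H='python3 -c "from v import *;hubframe()"'
python3 -m jog '[[[0,0,2],[0.5,2.7,0],1],[[0,0,4],[0.9,5.3,0],1],[[0,0,6],[1.2,8,0],1],[[0,0,8],[1.3,10.7,0],1],[[0,0,10],[1.5,13.4,0],1]]' >/dev/null; eval $H
python3 -m jog '[[[0,0,1],[0.2,1.3,0],1],[[0,0,2],[0.4,2.7,0],1],[[0,0,3],[0.6,4,0],1],[[0,0,4],[0.8,5.3,0],1],[[0,0,5],[1,6.7,0],1]]' >/dev/null; eval $H
python3 -m jog '[[[0,0,1],[0.2,1.3,0],1],[[0,0,2],[0.4,2.7,0],1],[[0,0,3],[0.6,4,0],1],[[0,0,4],[0.8,5.3,0],1],[[0,0,5],[1,6.7,0],1]]' >/dev/null; eval $H
```

```text
t 18.4 yaw -21.0 hub in tool [-74.4  19.5] z 0.0858 F [-1.7  6.7  1.2] Ftool [-4.  -5.7 -1.1] rxF 0.498 Mz [ 1.27  0.17 -0.  ]
t 18.9 yaw -26.0 hub in tool [-74.2  19.5] z 0.0858 F [-0.6  7.7 -0.3] Ftool [-3.9 -6.6  0.3] rxF 0.568 Mz [1.32 0.09 0.02]
t 19.4 yaw -31.0 hub in tool [-74.   19.4] z 0.0858 F [0.5 8.2 0.1] Ftool [-3.8 -7.3 -0.1] rxF 0.616 Mz [ 1.24  0.01 -0.05]
```

```bash
H='python3 -c "from v import *;hubframe()"'
python3 -m jog '[[[0,0,1],[0.2,1.3,0],1],[[0,0,2],[0.4,2.7,0],1],[[0,0,3],[0.6,4,0],1]]' >/dev/null; eval $H
python3 -m jog '[[[0,0,1],[0.2,1.3,0],1],[[0,0,2],[0.4,2.7,0],1],[[0,0,3],[0.6,4,0],1]]' >/dev/null; eval $H
python3 -m jog '[[[0,0,1],[0.2,1.3,0],1],[[0,0,2],[0.4,2.7,0],1],[[0,0,3],[0.6,4,0],1]]' >/dev/null; eval $H
```

```text
t 19.7 yaw -34.0 hub in tool [-74.   19.4] z 0.0858 F [ 0.8  7.9 -0.9] Ftool [-3.7 -7.   1. ] rxF 0.59 Mz [ 1.28 -0.16 -0.05]
t 20.0 yaw -37.0 hub in tool [-73.8  19.4] z 0.0858 F [ 0.6  8.2 -0.7] Ftool [-4.4 -6.9  0.8] rxF 0.594 Mz [ 1.35 -0.19 -0.01]
t 20.3 yaw -40.0 hub in tool [-73.7  19.6] z 0.0859 F [ 1.7  7.1 -1.1] Ftool [-3.3 -6.6  1.2] rxF 0.549 Mz [ 1.37 -0.37 -0.  ]
```

```bash
H='python3 -c "from v import *;hubframe()"'
python3 -m jog '[[[0,0,1],[0.2,1.3,0],1],[[0,0,2],[0.4,2.7,0],1],[[0,0,3],[0.6,4,0],1]]' >/dev/null; eval $H
python3 -m jog '[[[0,0,1],[0.2,1.3,0],1],[[0,0,2],[0.4,2.7,0],1],[[0,0,3],[0.6,4,0],1]]' >/dev/null; eval $H
```

```text
t 20.6 yaw -43.0 hub in tool [-73.6  19.9] z 0.0858 F [ 3.6  7.9 -1.1] Ftool [-2.7 -8.2  1.2] rxF 0.662 Mz [ 1.51 -0.53  0.08]
t 20.9 yaw -46.0 hub in tool [-73.5  20.3] z 0.0859 F [ 4.6 10.1 -2.7] Ftool [ -4.  -10.3   2.8] rxF 0.84 Mz [ 1.56 -0.78  0.09]
```

```bash
H='python3 -c "from v import *;hubframe()"'
python3 -m jog '[[[0,0,1],[0.2,1.3,0],1],[[0,0,2],[0.4,2.7,0],1]]' >/dev/null; eval $H
python3 -m jog '[[[0,0,1],[0.2,1.3,0],1],[[0,0,2],[0.4,2.7,0],1]]' >/dev/null; eval $H
```

```text
t 21.1 yaw -48.0 hub in tool [-73.4  20.5] z 0.0859 F [ 5.3  9.1 -2. ] Ftool [ -3.2 -10.    2.1] rxF 0.804 Mz [ 1.65 -0.89  0.03]
t 21.3 yaw -50.0 hub in tool [-73.3  20.7] z 0.0859 F [ 6.7  9.3 -3.5] Ftool [ -2.8 -11.1   3.6] rxF 0.871 Mz [ 1.71 -1.05  0.07]
```

```bash
H='python3 -c "from v import *;hubframe()"'
python3 -m jog '[[[0,0,0.7],[0.1,0.9,0],1],[[0,0,1.4],[0.3,1.9,0],1],[[0,0,2.2],[0.5,2.9,0],1]]' >/dev/null; eval $H
```

```text
t 21.6 yaw -52.2 hub in tool [-73.2  21. ] z 0.086 F [ 7.2  8.9 -3.1] Ftool [ -2.5 -11.1   3.2] rxF 0.871 Mz [ 1.73 -1.21  0.07]
```

```bash
H='python3 -c "from v import *;hubframe()"'
python3 -m jog '[[[0,0,0.7],[0.1,0.9,0],1],[[0,0,1.4],[0.3,1.9,0],1],[[0,0,1.8],[0.3,2.4,0],1]]' >/dev/null; eval $H
python3 -m jog '[[[0,0,0],[0,-3,0],1],[[0,0,0],[0,-8,0],1],[[0,0,0],[0,-14,0],1],[[0,0,0],[0,-20,0],1],[[0,0,0],[0,-20,0],1]]'>/dev/null; eval $H
python3 -m jog '[[[0,0,0],[0,0,-30],1],[[0,0,0],[0,0,-70],1],[[0,0,0],[0,0,-110],1],[[0,0,0],[0,0,-130],1],[[0,0,0],[0,0,-130],1]]'; python3 -m jog '[[[0,0,0],[40,-40,0],1],[[0,0,0],[40,-80,0],1],[[0,0,0],[40,-80,0],1],[[0,0,0],[40,-80,0],1]]'>/dev/null
python3 - <<'E'
from v import *
hubframe();ims=[]
im,d=snap('wrist','w5');im2,d2=snap('top','t3')
S=load('t3');P=cloud(S);l=(P[...,:2]-O)@RV;x,y,z=l[...,0],l[...,1],P[...,2];ok=d2>.3
for n,c in(('block',(abs(x)<.03)&(y<-.08)&(y>-.165)&(z>.083)&(z<.093)),('stem',(abs(x)<.03)&(y<-.05)&(y>-.16)&(z>.095)&(z<.106)),('jaw',(abs(x)<.029)&(y>-.09)&(y<-.05)&(z>.0775)&(z<.086)),('carr',(abs(x)<.029)&(y>-.06)&(y<0.04)&(z>.0785)&(z<.092))):
    m=c&ok;print(n,m.sum(),np.percentile(x[m],[2,50,98]).round(4) if m.any() else'',np.percentile(y[m],[2,50,98]).round(4) if m.any() else'')
c=np.hstack([cv2.resize(im[...,::-1],(400,300)),cv2.resize(im2[160:280,120:320,::-1],(400,300),interpolation=cv2.INTER_CUBIC)]);cv2.imwrite('pics/c5.png',c)
E
```

```text
t 21.9 yaw -54.0 hub in tool [-73.1  21.1] z 0.086 F [ 7.9 10.  -3.5] Ftool [ -3.4 -12.2   3.6] rxF 0.968 Mz [ 1.69 -1.41  0.06]
t 22.4 yaw -54.0 hub in tool [-75.3  36.1] z 0.0854 F [-0.5 -0.6  0.3] Ftool [ 0.2  0.8 -0.3] rxF -0.068 Mz [-0.03 -0.05  0.01]
time: 22.9
tool_pos: [0.6298, 0.1211, 0.2208]
ee_rot: [-3.134, -0.005, -0.944]
wrist_force: [0.3, 0.5, -0.5]
width: 0.0
t 23.3 yaw -54.0 hub in tool [-114.9  115.1] z 0.2102 F [-0.3 -0.4 -0.1] Ftool [0.2 0.4 0.1] rxF -0.071 Mz [-0.06 -0.   -0.01]
block 293 [-0.0183  0.0002  0.019 ] [-0.1626 -0.1233 -0.0845]
stem 23 [-0.0057  0.0004  0.0055] [-0.13   -0.1236 -0.1173]
jaw 156 [-0.0257 -0.0002  0.0265] [-0.089  -0.0723 -0.0623]
carr 280 [-0.0276 -0.0002  0.0273] [-0.0423 -0.0263 -0.0099]
```

View pics/c5.png

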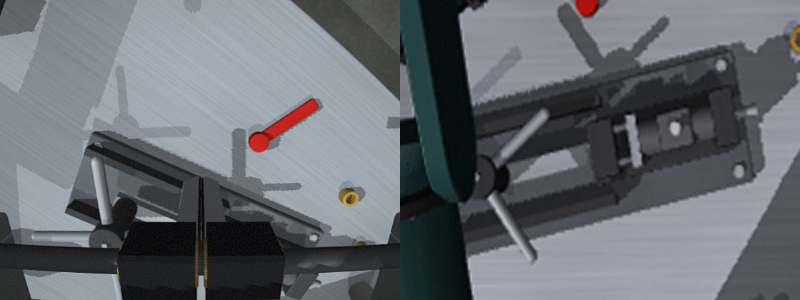

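Wrist and top views: the valve lies straight along the clamping direction between the pad at (632,140) and the anvil at (720,115), stem at (675,128). The fingers are clear of the spokes, and the handle and nuts look undisturbed. At the last push the torque was 0.87–0.97 N m, and the spoke had turned about 12° past the onset. Both suggest about 23–26 N. Hand in.

```bash
python3 -c "from bench import close_job;print(close_job())"
```

```text
the job is handed in; nothing more can be done
None
```

The valve is on the vice bed, clamped lengthwise at an estimated 23–26 N, and I handed the job in at about 23 s of the 72 s allowed. No verdict was reported.

- **What I did:** I picked up the grey valve, stood it on the bed and let go. I then wound the capstan about 180° clockwise. One spoke was pushed all the way round, not one after another as you asked.
- **Grip:** The torque was 0.5–0.6 N m while the capstan turned freely. It began to rise near tool yaw -41° and ended at 0.87–0.97 N m. The spoke had then turned about 12° past that point. The last push force on the spoke was about 12–13 N.
- **Position:** The valve is about 0.5 mm off the middle, and its far end is against the anvil to within about 1 mm. The fingers are well clear of the spokes, with no force beyond noise. The handle and the nearer nut look undisturbed in the last pictures. The cup and the second nut were not in the final crops.

Two checks did not agree:

- **Fingertips:** The real tips end about 30 mm short of the reported TCP. My first pass went over the spoke without touching it, and the valve was held close to the top of its block. I corrected the height for the pushing.
- **Carriage travel:** A rough reading from the top camera gave about 47 mm of travel against 42.5 mm to contact. Taken literally, that would mean a higher grip, up to about 40 N. It is only good to 2–3 mm, so I relied on the torque and angle.

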